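Butt, clamp and dry-run a weld joint

ROBOT

A 7-joint arm with a two-finger parallel gripper is mounted at the origin on a cart in front of the work surface, level with it; the furniture and walls round the work are solid. World frame = base frame: x ahead of the robot, y to its left, z up, the work surface at z = 0. Lengths are in m, angles in rad, forces in N, time in s.
With the tool pointing down it reaches from about 0.4 to 0.875 m from the base axis. Payload 19.3 kg.
Tool frame: the origin (TCP) lies on the centre line of the jaws, within the pads' length; the fingertips stand 8 mm ahead of it and the grasp point (between the pads) lies 11 mm behind it (bot.tip_extent is the distance from the TCP to the fingertips, in m); x points along the fingers, y is the direction in which the jaws open and shut, and the axes are right-handed (so a half turn about x gives the same grasp; the last joint's range is limited). The gripper opens to 85 mm and grips with 20 to 120 N. Pads are 22 mm wide; open, the fingers measure 114 mm over their backs; the gripper's body (76 mm by 85 mm) begins 54 mm behind the grasp point. The pads swing forward as they close: fully open they stand 13 mm farther back than shut.
Start: joints at [-1.338, 0.521, -0.036, 1.599, 0.021, 1.021, -0.113], TCP at [0.186, 0.597, 0.239] pointing down, gripper open.
Joint ranges: [-2.91, 2.91], [-0.3, 2.13], [-1.5, 1.42], [0.17, 2.43], [-1.26, 4.41], [0.16, 1.93], [-2.52, 2.52]. Speed limits (rad/s): [1.89, 1.89, 2.39, 2.39, 3.01, 3.01, 3.01].

INTERFACE

Orientations are given as [roll, pitch, yaw] about the fixed x, y, z axes, in that order (R = Rz(yaw) Ry(pitch) Rx(roll)).
In Python, from workcell import sensors, imaging, order, bot gives the robot as it stands.
- The arm moves only by the tool arm_command, never from a script. Its argument "commands" is a list of rows, each an object of numbers: "dx", "dy", "dz": the shift along the tool's x, y, z in cm; "twist": the turn about the tool's x in rad. A call has 1 to 12 rows; each row is the pose to reach, as a shift and turn from the pose measured when the call began, along the tool's axes at that moment; what a row does not reach only later rows make up. A row lasts 1/12 s, in which the tool goes at most 41.7 mm and 7.16 degrees, less where a joint would pass 70% of its speed; a pose out of reach is approached as far as the arm can. A call with a gripper value outside its range is refused whole. "grip" is the closure, from -1 (fully open) to 1 (shut), set as the call begins (left out, the last holds). The fingers move at their own pace and stop on an object; "squeeze" is the grip in N (left out, the last holds). Time passes only in rows, so rows that repeat a pose let the fingers close. It gives the time, the measured TCP pose, the force and the opening at its end, in the units of the state.
- sensors.observe(): the state, without advancing time (a new reading comes with each control period).
- imaging.grab_frame(name): name is "scene" or "top"; returns the picture (480x640x3 uint8, red, green, blue); there is no depth.
- imaging.camera_info(name): a dict with "fx", "fy", "cx", "cy" (pixels), "origin" and "attitude" of the camera in the world. Camera axes: x right, y down, z forward; pixel columns grow to the right and rows downward; lengths in m; the calibration is good to about 2 mm. A picture is of the moment at which its call begins. camera_info takes no time and is no camera call.
- order.job_done(): hands the job in, once; it reports no verdict.
The state is a dict: "clock": time; "qpos": joint angles; "qd": joint speeds; "joint_efforts": joint torques, N m; "position": TCP position; "tool_rot": TCP orientation; "force": force on the tool from outside, world axes, zero at the start; "moment": the same for the moment, N m; "grip_width": finger opening in m.
Only numpy, scipy, OpenCV 4.12 (cv2) and the standard library are available. Lean on these libraries where they do the work, as an engineer would, in place of code of your own. Each camera call takes 0.05 s, during which the arm holds its last target.

TASK

Get the joint in the welding fixture ready and dry-run it without picking anything up: with shut fingers push the loose steel angle up until its edge butts against the flat bar along the whole length, then press the toggle clamp's blue handle fully down so that the rubber pad holds the angle. Then rehearse the weld pass: with the fingers shut and pointing straight down, carry the fingertips slowly along the joint about a centimetre above it, without touching, from the yellow mark nearer the clamp to the other yellow mark, and come clear. Leave the other things on the table where they are.

Things in the scene. Friction and masses are not known exactly. Their poses are not given: they have to be found in the camera images.
- fixture: grey steel plate with rows of dark holes, 135 (x) x 300 (y) x 12 mm, fixed on the table, turned up to 0.2 rad. Origin: on the table under it (plate from x = -55 to +80 mm); +x away from the robot, across the joint, +y along the joint (to the robot's left). The joint is the line x = +20 mm, over a copper strip, the work centred at y = +30 mm. Two stops 10 mm high stand 6 mm off the angle's ends
- flat_bar: bright steel flat bar, 40 (x) x 170 (y) x 5 mm, fixed on the plate on the far (+x) side of the joint by two strap clamps; its top is 17 mm above the table. Origin: centre of its underside; its near edge (own x = -20 mm) is the joint
- angle: loose black steel L section, 35 (x) x 170 (y) x 35 mm, 5 mm thick, 0.4 to 0.7 kg. Origin: centre of its underside, on the plate. Its flange's toe (own x = +17.5 mm) faces the flat bar; its upright leg (outer face at own x = -17 mm) is on the near side: push there, in the middle, tips 3 to 8 mm above the plate, lest it tip. Starts 10 to 24 mm off; butted, its origin is at fixture x = +2.5 mm
- toe_left (a point): point on the top edge of the angle's toe, 80 mm towards +y from its middle; it moves with the angle. Butted, it lies on the joint line
- toe_right (a point): the same, 80 mm towards -y from the angle's middle
- clamp_handle (a joint): hinge of the toggle clamp's handle, rad: 0 open as found (handle up at 46 degrees), 0.80 to 0.81 fully down (handle level, against its stop). It stays where it is left; turning it takes about 3 to 8 N at the grip. It swings the clamp's bar down through a pair of links, which stand at dead centre at the end, so that it stays locked
- handle_pivot (a point): fixed point on the handle's hinge axis, 35 mm above the table, at fixture x = +1, y = -118 mm; the axis is the fixture's x. The handle reaches 121 mm from here towards the fixture's -y side, and 89 mm out past the plate's end when down; open, its tip stands 130 mm above the table
- handle_grip (a point): top of the handle's blue sleeve (round, 18 mm thick), 75 mm out from the hinge; moves with the handle. The sleeve's top is 44 mm above the table when fully down. Press straight down from above, 50 to 70 mm in fixture -y from handle_pivot; the handle slides under the tips as it turns
- clamp_pad: black rubber pad, 15 mm, sprung, at the clamp bar's end. Origin: its upper end. Open, the bar stands up 130 mm above the table at fixture y = -96 mm, its pad reaching 60 mm towards +y at 115 mm. Shut, it lies over the -y end of the angle's flange, centre line 19 mm to the near side of the joint, and ends 29 mm short of the start mark, top 68 mm, spindle 82 mm above the table
- weld_start (a point): point on the joint line at the yellow mark nearer the clamp, at the height of the flat bar's top (17 mm above the table); axes as the fixture's
- weld_end (a point): point on the joint line at the other yellow mark, 100 mm from weld_start in fixture +y, same height. Beside the joint only the angle's upright leg (30 mm to the near side, 35 mm high) and the strap clamps (24 mm or more to the far side, 28 mm above the plate) stand up
- fume_hood: grey extraction hood hanging over the back of the table, fixed: its mouth is 380 mm above the table, from world x = 0.64 on. Keep the wrist short of it. Origin: under its middle
- mig_torch: black welding torch with a copper nozzle on its hose, 85x272x37 mm, fixed, lying along the table's front edge in front of the fixture; only an obstacle. Origin: centre of its underside
- nut: steel hexagon nut, 27x31x15 mm, loose on the fixture plate's far corner at the clamp's end; not to be disturbed. Origin: centre of its underside
- gas_nozzle: copper gas nozzle, 25x68x25 mm, loose on the table on the right; not to be disturbed. Origin: centre of its underside
- contact_tip: copper contact tip, 8x30x8 mm, loose on the table on the right; not to be disturbed. Origin: centre of its underside
- mig_pliers: welding pliers with red handles, 58x199x18 mm, loose on the table on the left; not to be disturbed. Origin: centre of the underside
- gusset: black three-cornered steel gusset, 72x72x6 mm, loose on the table on the right; not to be disturbed. Origin: centre of its underside
- chipping_hammer: chipping hammer with a coil-spring handle, 160x245x27 mm, loose on the table on the left; not to be disturbed. Origin: centre of its underside

How it is judged:
On the way, in this order (a step that is already met when the one before it is completed fails the run):
1. the loose angle is slid up so that its toe butts against the flat bar at both ends (gap under 2 mm), the clamp still open (x of each of toe_left, toe_right in the frame of weld_start above -0.002 m and z of each of toe_left, toe_right in the frame of weld_start below 0.004 m and value of joint clamp_handle below 0.3 rad), for 0.2 s.
2. the clamp handle is pressed right down, so that the rubber pad holds the butted angle (x of each of toe_left, toe_right in the frame of weld_start above -0.002 m and z of each of toe_left, toe_right in the frame of weld_start below 0.004 m and value of joint clamp_handle above 0.74 rad and contact force between clamp_pad and angle above 3 N), for 0.2 s.
3. dry run: the fingertips pass slowly close above the joint without touching, over the start mark (within 8 mm along and across, tips about 1 to 20 mm up), the angle still butted and clamped (all of step 2 and y of the grasp point in the frame of weld_start between -0.008 and 0.008 m and x of the grasp point in the frame of weld_start between -0.008 and 0.008 m and z of the grasp point in the frame of weld_start between 0.018 and 0.04 m and contact force between the fingers and angle below 0.5 N and contact force between the fingers and flat_bar below 0.5 N), for 0.12 s.
4. dry run: the fingertips pass slowly close above the joint without touching, a fifth of the way (within 8 mm along and across, tips about 1 to 20 mm up), the angle still butted and clamped (all of step 2 and y of the grasp point in the frame of weld_start between 0.012 and 0.028 m and x of the grasp point in the frame of weld_start between -0.008 and 0.008 m and z of the grasp point in the frame of weld_start between 0.018 and 0.04 m and contact force between the fingers and angle below 0.5 N and contact force between the fingers and flat_bar below 0.5 N), for 0.12 s.
5. dry run: the fingertips pass slowly close above the joint without touching, two fifths of the way (within 8 mm along and across, tips about 1 to 20 mm up), the angle still butted and clamped (all of step 2 and y of the grasp point in the frame of weld_start between 0.032 and 0.048 m and x of the grasp point in the frame of weld_start between -0.008 and 0.008 m and z of the grasp point in the frame of weld_start between 0.018 and 0.04 m and contact force between the fingers and angle below 0.5 N and contact force between the fingers and flat_bar below 0.5 N), for 0.12 s.
6. dry run: the fingertips pass slowly close above the joint without touching, three fifths of the way (within 8 mm along and across, tips about 1 to 20 mm up), the angle still butted and clamped (all of step 2 and y of the grasp point in the frame of weld_start between 0.052 and 0.068 m and x of the grasp point in the frame of weld_start between -0.008 and 0.008 m and z of the grasp point in the frame of weld_start between 0.018 and 0.04 m and contact force between the fingers and angle below 0.5 N and contact force between the fingers and flat_bar below 0.5 N), for 0.12 s.
7. dry run: the fingertips pass slowly close above the joint without touching, four fifths of the way (within 8 mm along and across, tips about 1 to 20 mm up), the angle still butted and clamped (all of step 2 and y of the grasp point in the frame of weld_start between 0.072 and 0.088 m and x of the grasp point in the frame of weld_start between -0.008 and 0.008 m and z of the grasp point in the frame of weld_start between 0.018 and 0.04 m and contact force between the fingers and angle below 0.5 N and contact force between the fingers and flat_bar below 0.5 N), for 0.12 s.
8. dry run: the fingertips pass slowly close above the joint without touching, over the end mark (within 8 mm along and across, tips about 1 to 20 mm up), the angle still butted and clamped (all of step 2 and y of the grasp point in the frame of weld_start between 0.092 and 0.108 m and x of the grasp point in the frame of weld_start between -0.008 and 0.008 m and z of the grasp point in the frame of weld_start between 0.018 and 0.04 m and contact force between the fingers and angle below 0.5 N and contact force between the fingers and flat_bar below 0.5 N), for 0.12 s.
At the end, for the whole second after the job is handed in: The angle rests on the plate butted to the flat bar (gap under 2 mm at both ends, neither raised over 4 mm); the clamp handle is down (above 0.74 rad) and its pad presses on the angle with over 3 N; the six bystanders are within 15 mm of where they stood (all of step 2 and linear speed of angle below 0.01 m/s and distance of each of nut, gas_nozzle, contact_tip, mig_pliers, gusset, chipping_hammer from where it was at the start of the episode below 0.015 m); the robot touches nothing.
It fails at once if the angle is lifted off the plate or tipped instead of being slid (z of angle in the frame of fixture above 0.022 m or angle between angle's own z axis and vertical above 0.2 rad).
It fails at once if one of the other loose things is knocked or carried away (distance of any of nut, gas_nozzle, contact_tip, mig_pliers, gusset, chipping_hammer from where it was at the start of the episode above 0.015 m).
It fails at once if the fingers touch the flat bar (over 1 N) (contact force between the fingers and flat_bar above 1 N).
It also fails if it takes over 58 s, if anything falls off the work surface, if the arm or the gripper's body presses on something with over 40 N, if the wrist force passes 120 N, or if a joint passes its speed limit or range.

## Working session

There is one attempt and no reset: what is moved stays moved. The work goes in short steps, Python scripts to look and compute and a tool call to move; the robot and the scene stay as the last step left them, time stands still between calls to the robot, and variables do not carry over. Pictures are saved under pics/ and viewed, and the job is handed in when it is done.

Besides the shell and the picture viewer there is one more tool, called after "Call:" as name([rows], argument=value, ...), one row to a line, values as JSON. arm_command: Moves the arm, as the interface text tells. Its arguments: {"type":"object","properties":{"commands":{"type":"array"},"grip":{"type":"number"},"squeeze":{"type":"number"}},"required":["commands"]}

```bash
ls; mkdir -p pics; python3 - <<'E'
from workcell import sensors, imaging, order, bot
import cv2
print(sensors.observe())
for n in("scene","top"):
    cv2.imwrite(f"pics/{n}0.png",imaging.grab_frame(n)[:,:,::-1]); print(imaging.camera_info(n))
print(bot.tip_extent)
E
```

```text
pics
{'clock': 0.0, 'qpos': array([-1.3382065 ,  0.52202129, -0.03631201,  1.59999238,  0.02117839,
        1.02106854, -0.11279003]), 'qd': array([-3.32788414e-05,  2.72339561e-04, -4.87141550e-04, -5.48825643e-04,
       -5.62547404e-04, -3.44477728e-04,  1.94976182e-03]), 'joint_efforts': array([-1.19284861e-03, -9.27109694e+01,  1.97922818e+00, -3.69941890e+01,
        1.77876942e-02,  8.04884825e-03,  3.42422641e-05]), 'position': array([0.18630771, 0.5962565 , 0.23872694]), 'tool_rot': array([-1.51038192,  1.5696909 , -1.81319668]), 'force': array([-1.0026843 ,  0.04602405,  0.98430939]), 'moment': array([-0.0005022 , -0.00422896, -0.01133737]), 'grip_width': 0.0854241819194847}
{'fx': 461.79964204476005, 'fy': 461.79964204476005, 'cx': 320.9590952365068, 'cy': 237.58006281973294, 'origin': array([-0.12982366, -0.96935177,  0.79529806]), 'attitude': array([-2.00276151,  0.0199804 , -0.64276201])}
{'fx': 525.9570246715857, 'fy': 525.9570246715857, 'cx': 321.71680216019956, 'cy': 237.20238334970435, 'origin': array([ 0.27105149, -0.00747514,  1.50579323]), 'attitude': array([-2.90098634e+00, -4.75567171e-04, -1.50554042e+00])}
0.008
```

View pics/top0.png

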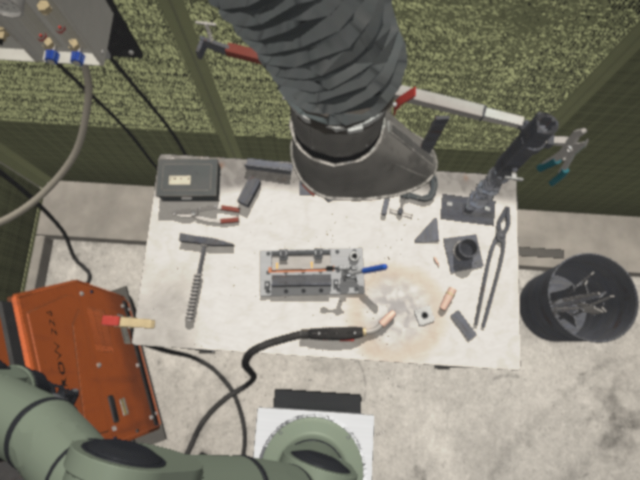

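View pics/scene0.png

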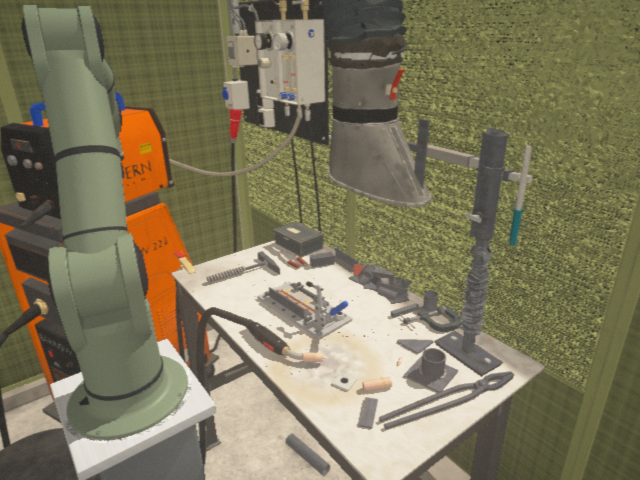

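```bash
python3 - <<'E'
import cv2
im=cv2.imread("pics/top0.png")
cv2.imwrite("pics/top0c.png",cv2.resize(im[130:330,190:450],None,fx=3,fy=3,interpolation=cv2.INTER_CUBIC))
E
```

```text
(no output)
```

View pics/top0c.png

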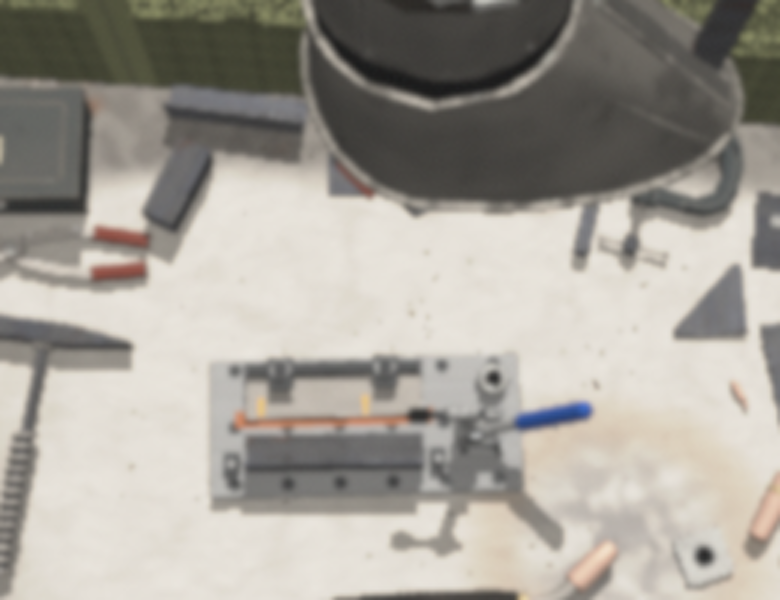

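```bash
python3 - <<'E'
import cv2
im=cv2.imread("pics/top0.png")
cv2.imwrite("pics/top0d.png",cv2.resize(im[240:305,255:390],None,fx=5.9,fy=5.9,interpolation=cv2.INTER_CUBIC))
E
```

```text
(no output)
```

View pics/top0d.png

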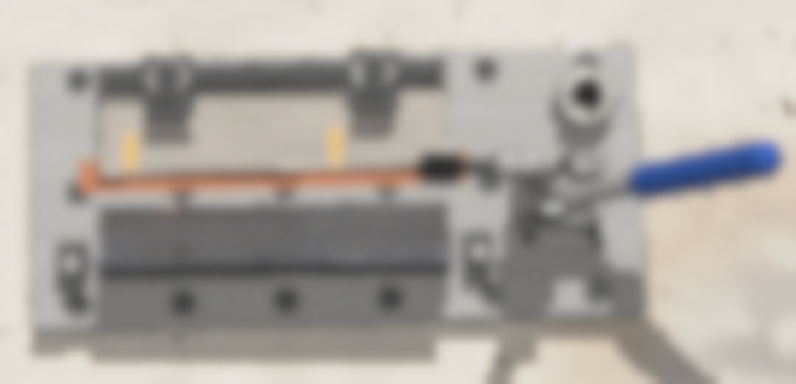

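```bash
cat > h.py <<'E'
import numpy as np
from scipy.spatial.transform import Rotation as Ro
from scipy.optimize import least_squares
from workcell import sensors, imaging, order, bot
def cam(n):
    c=imaging.camera_info(n); return c, Ro.from_euler('xyz',c['attitude']).as_matrix()
def proj(n,P):
    c,R=cam(n); p=(np.atleast_2d(P)-c['origin'])@R
    return np.c_[c['fx']*p[:,0]/p[:,2]+c['cx'], c['fy']*p[:,1]/p[:,2]+c['cy']]
def back(n,uv,z):
    c,R=cam(n); uv=np.atleast_2d(uv); d=np.c_[(uv[:,0]-c['cx'])/c['fx'],(uv[:,1]-c['cy'])/c['fy'],np.ones(len(uv))]@R.T
    return c['origin']+d*((z-c['origin'][2])/d[:,2])[:,None]
def fx2w(pose,P):
    x,y,a=pose; P=np.atleast_2d(P).astype(float)
    return np.c_[x+np.cos(a)*P[:,0]-np.sin(a)*P[:,1], y+np.sin(a)*P[:,0]+np.cos(a)*P[:,1], P[:,2]]
E
python3 - <<'E'
from h import *
M=np.array([[80,150,12],[80,-150,12],[-55,-150,12],[-55,150,12],[20,115,17],[20,-55,17],[20,80,17],[20,-20,17]])/1e3
uv=np.array([[33,62],[630,47],[643,318],[35,326],[100,180],[447,167],[131,174],[336,167]],float)
uv=(uv+.5)/5.9-.5+[255,240]
f=lambda p:(proj("top",fx2w(p,M))-uv).ravel()
r=least_squares(f,[.55,0,0],loss='soft_l1'); print(r.x); print(f(r.x).reshape(-1,2).round(2))
# angle: corners of flange toe (top z .017) & leg top z=.047
a=np.array([[103,207],[447,207],[100,268],[447,266]],float); a=(a+.5)/5.9-.5+[255,240]
print(back("top",a[:2],.017),back("top",a[2:],.047))
inv=lambda W: (W[:,:2]-r.x[:2])@np.array([[np.cos(r.x[2]),-np.sin(r.x[2])],[np.sin(r.x[2]),np.cos(r.x[2])]])
print(inv(back("top",a[:2],.017)),inv(back("top",a[2:],.047)))
E
```

```text
[0.52141506 0.03929368 0.08935324]
[[-1.38 -0.45]
 [ 0.54 -0.32]
 [ 0.34 -0.04]
 [-1.93  1.13]
 [-0.84 -0.7 ]
 [-0.47  0.1 ]
 [ 6.1   0.03]
 [ 6.17  0.39]]
[[ 0.51604586  0.15041623  0.017     ]
 [ 0.52695009 -0.01623772  0.017     ]] [[ 0.48189441  0.14608971  0.047     ]
 [ 0.49357185 -0.01779461  0.047     ]]
[[ 0.00456817  0.11115837]
 [ 0.00055765 -0.05580378]] [[-0.0298331   0.10989658]
 [-0.03282637 -0.05437597]]
```

```bash
python3 - <<'E'
import cv2
im=cv2.imread("pics/scene0.png")
cv2.imwrite("pics/scene0d.png",cv2.resize(im[270:350,255:365],None,fx=7,fy=7,interpolation=cv2.INTER_CUBIC))
E
```

```text
(no output)
```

View pics/scene0d.png

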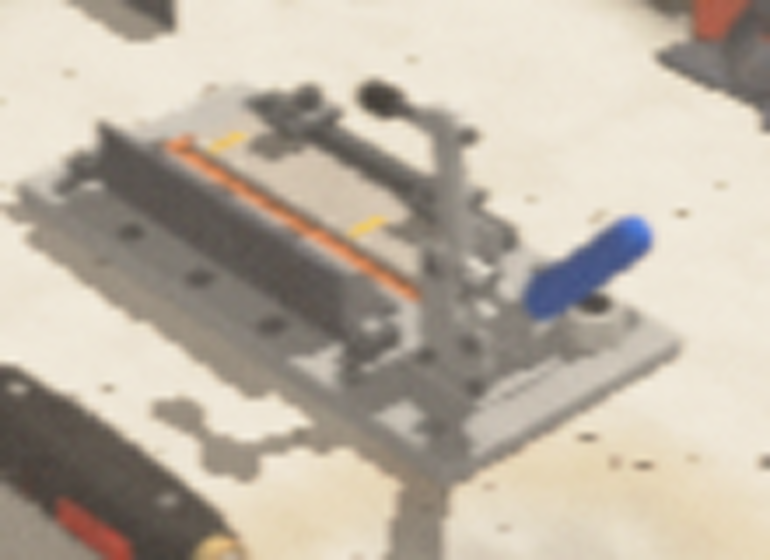

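```bash
cat > fit.py <<'E'
from h import *
M=np.array([[80,150,12],[80,-150,12],[-55,-150,12],[-55,150,12],[20,115,17],[20,-55,17]])/1e3
uv=np.array([[33,62],[630,47],[643,318],[35,326],[100,180],[447,167]],float)
mk=np.array([[131,172],[336,167]],float)
t=lambda a:(a+.5)/5.9-.5+[255,240]
s=lambda a:(np.array(a,float)+.5)/7-.5+[255,270]
Ms=np.array([[80,-150,12],[-55,-150,12],[-55,150,12]])/1e3
us=s([[678,338],[452,462],[18,192]]); mks=s([[211,150],[350,234]])
def f(p):
    mw=fx2w(p[:3],[[.02,p[3]+.1,.017],[.02,p[3],.017]])
    return np.r_[proj("top",fx2w(p[:3],M))-t(uv),proj("top",mw)-t(mk),proj("scene",fx2w(p[:3],Ms))-us,proj("scene",mw)-mks].ravel()
r=least_squares(f,[.55,0,0,0],loss='soft_l1')
if __name__=="__main__":
    print(r.x); print(f(r.x).reshape(-1,2).round(2))
    p=r.x[:3]
    for n,P in dict(push_mid=[-.0328,.03,.02],pivot=[.001,-.118,.035],grip60=[.001,-.178,.1],start=[.02,r.x[3],.017],end=[.02,r.x[3]+.1,.017]).items(): print(n,fx2w(p,P)[0].round(4))
    import cv2
    im=imaging.grab_frame("top")
E
python3 fit.py
```

```text
[ 0.52182505  0.03712009  0.08836697 -0.00055735]
[[-0.6  -0.59]
 [ 1.32 -0.36]
 [ 1.09 -0.08]
 [-1.18  0.98]
 [-0.06 -0.83]
 [ 0.3   0.03]
 [ 0.1   0.4 ]
 [ 0.17  0.46]
 [ 1.32 -1.07]
 [-0.64  0.5 ]
 [-0.62 -2.46]
 [-0.14 -0.3 ]
 [-0.1  -0.05]]
push_mid [0.4865 0.0641 0.02  ]
pivot [ 0.5332 -0.0803  0.035 ]
grip60 [ 0.5385 -0.1401  0.1   ]
start [0.5418 0.0383 0.017 ]
end [0.533  0.1379 0.017 ]
```

```bash
cat > cmd.py <<'E'
import sys
from h import *
from fit import r
p=r.x[:3]
def go(fxy,z,yawoff=0.):
    """fixture xy (m), TCP z world -> tool axes cm and twist; want tool y along fixture y rotated by yawoff"""
    o=sensors.observe(); R=Ro.from_euler('xyz',o['tool_rot']).as_matrix()
    W=fx2w(p,[fxy[0],fxy[1],z])[0]
    d=R.T@(W-o['position'])*100
    a=p[2]+yawoff; yt=np.array([-np.sin(a),np.cos(a),0])
    l=R.T@yt; tw=np.arctan2(l[2],l[1]); tw=(tw+np.pi/2)%np.pi-np.pi/2
    print("d(cm)",d.round(2),"twist",round(tw,3),"| tilt",R[:,0].round(4),"tooly",R[:,1].round(3),"tcp",o['position'].round(4),"q",o['qpos'].round(2),"F",o['force'].round(1),"t",round(o['clock'],2))
    iv=np.array([[np.cos(p[2]),-np.sin(p[2])],[np.sin(p[2]),np.cos(p[2])]])
    print("fixture xy",((o['position'][:2]-p[:2])@iv).round(4))
if __name__=="__main__":
    a=[float(v) for v in sys.argv[1:]]; go(a[:2],a[2],a[3] if len(a)>3 else 0)
E
python3 cmd.py -0.06 0.032 0.12; python3 cmd.py -0.06 0.032 0.12 1.5708
python3 -c "
from h import *
print(back('top',[[310,333],[362,333],[333,325]],.037))"
```

```text
d(cm) [ 11.93 -42.69  41.93] twist -0.391 | tilt [-2.e-04 -8.e-04 -1.e+00] tooly [ 0.298  0.954 -0.001] tcp [0.1863 0.5963 0.2389] q [-1.34  0.52 -0.04  1.6   0.02  1.02 -0.11] F [-0.2 -0.2  0.1] t 0.15
fixture xy [-0.2849  0.5866]
d(cm) [ 11.93 -42.69  41.93] twist 1.18 | tilt [-2.e-04 -8.e-04 -1.e+00] tooly [ 0.298  0.954 -0.001] tcp [0.1863 0.5963 0.2389] q [-1.34  0.52 -0.04  1.6   0.02  1.02 -0.11] F [-0.2 -0.2  0.1] t 0.15
fixture xy [-0.2849  0.5866]
[[ 0.35768854  0.02980468  0.037     ]
 [ 0.36702613 -0.11302076  0.037     ]
 [ 0.38356017 -0.03205727  0.037     ]]
```

Call:
arm_command([
  {"dy": -2, "dz": 2, "twist": -0.03},
  {"dy": -4.5, "dz": 4.4, "twist": -0.07},
  {"dy": -7, "dz": 6.9, "twist": -0.11},
  {"dy": -9.5, "dz": 9.3, "twist": -0.15},
  {"dy": -12, "dz": 11.8, "twist": -0.19},
  {"dy": -14.5, "dz": 14.3, "twist": -0.23},
  {"dy": -17, "dz": 16.7, "twist": -0.27},
  {"dy": -19.5, "dz": 19.2, "twist": -0.31},
  {"dy": -22, "dz": 21.6, "twist": -0.35},
  {"dy": -24.5, "dz": 24.1, "twist": -0.39},
  {"dy": -27, "dz": 26.5, "twist": -0.39},
  {"dy": -28, "dz": 27.5, "twist": -0.39},
], grip=1)

```text
validation failed for argument at $.co...
```

```bash
python3 cmd.py -0.062 0.032 0.12
```

```text
d(cm) [ 11.93 -42.77  41.75] twist -0.391 | tilt [-2.e-04 -8.e-04 -1.e+00] tooly [ 0.298  0.954 -0.001] tcp [0.1863 0.5963 0.2389] q [-1.34  0.52 -0.04  1.6   0.02  1.02 -0.11] F [-0.2 -0.2  0.1] t 0.15
fixture xy [-0.2849  0.5866]
```

Call:
arm_command([
  {"dx": 0, "dy": -2, "dz": 2, "twist": -0.03},
  {"dx": 0, "dy": -4.5, "dz": 4.4, "twist": -0.07},
  {"dx": 0, "dy": -7, "dz": 6.9, "twist": -0.11},
  {"dx": 0, "dy": -9.5, "dz": 9.3, "twist": -0.15},
  {"dx": 0, "dy": -12, "dz": 11.8, "twist": -0.19},
  {"dx": 0, "dy": -14.5, "dz": 14.3, "twist": -0.23},
  {"dx": 0, "dy": -17, "dz": 16.7, "twist": -0.27},
  {"dx": 0, "dy": -19.5, "dz": 19.2, "twist": -0.31},
  {"dx": 0, "dy": -22, "dz": 21.6, "twist": -0.35},
  {"dx": 0, "dy": -24.5, "dz": 24.1, "twist": -0.39},
  {"dx": 0, "dy": -27, "dz": 26.5, "twist": -0.39},
  {"dx": 0, "dy": -28, "dz": 27.5, "twist": -0.39},
], grip=1)

```text
clock: 1.15
position: [0.3668, 0.243, 0.2392]
tool_rot: [-1.628, 1.569, -1.545]
force: [0.4, 0.7, -0.5]
grip_width: -0.0003
```

```bash
python3 cmd.py -0.062 0.032 0.12
```

```text
d(cm) [ 11.95 -18.62   7.52] twist -0.005 | tilt [ 0.     -0.0019 -1.    ] tooly [-0.084  0.996 -0.002] tcp [0.3668 0.243  0.2392] q [-0.71  0.23 -0.01  2.06  0.    0.85  0.93] F [ 0.4  0.7 -0.5] t 1.15
fixture xy [-0.1363  0.2188]
```

Call:
arm_command([
  {"dx": 0, "dy": -2, "dz": 0.8, "twist": -0.005},
  {"dx": 0.5, "dy": -4.5, "dz": 1.8, "twist": -0.005},
  {"dx": 1.5, "dy": -7, "dz": 2.8, "twist": -0.005},
  {"dx": 3, "dy": -9.5, "dz": 3.8, "twist": -0.005},
  {"dx": 5, "dy": -12, "dz": 4.8, "twist": -0.005},
  {"dx": 7, "dy": -14.5, "dz": 5.9, "twist": -0.005},
  {"dx": 9, "dy": -16.5, "dz": 6.7, "twist": -0.005},
  {"dx": 10.5, "dy": -18, "dz": 7.3, "twist": -0.005},
  {"dx": 11.5, "dy": -18.6, "dz": 7.5, "twist": -0.005},
  {"dx": 11.9, "dy": -18.6, "dz": 7.5, "twist": -0.005},
  {"dx": 11.9, "dy": -18.6, "dz": 7.5, "twist": -0.005},
  {"dx": 11.9, "dy": -18.6, "dz": 7.5, "twist": -0.005},
])

```text
clock: 2.15
position: [0.4569, 0.0648, 0.1209]
tool_rot: [-1.543, 1.569, -1.453]
force: [-0.2, -0.9, 0.2]
grip_width: 0.0001
```

```bash
python3 cmd.py -0.062 0.032 0.025;python3 - <<'E'
from h import *
import cv2
im=imaging.grab_frame("scene")
cv2.imwrite("pics/scene1.png",cv2.resize(im[220:360,220:380,::-1],None,fx=5,fy=4.2,interpolation=cv2.INTER_CUBIC))
E
```

```text
d(cm) [ 9.59 -0.12  0.02] twist 0.001 | tilt [ 2.0e-04 -1.4e-03 -1.0e+00] tooly [-0.09   0.996 -0.001] tcp [0.4569 0.0648 0.1209] q [-0.32  0.46  0.06  2.12 -0.05  0.56  1.44] F [-0.2 -0.9  0.2] t 2.15
fixture xy [-0.0622  0.0333]
```

View pics/scene1.png

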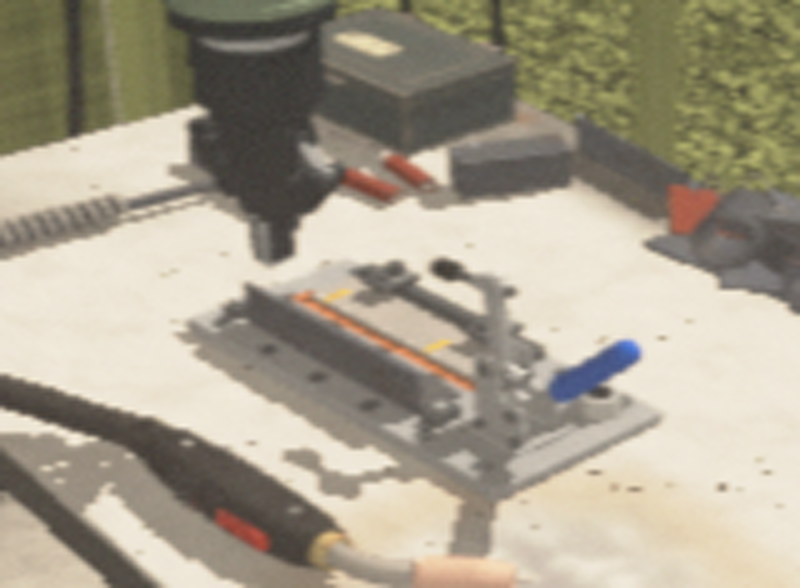

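Call:
arm_command([
  {"dx": 1.5, "dy": 0, "dz": 0, "twist": 0},
  {"dx": 3.5, "dy": 0, "dz": 0, "twist": 0},
  {"dx": 5.5, "dy": -0.1, "dz": 0, "twist": 0},
  {"dx": 7.5, "dy": -0.1, "dz": 0, "twist": 0},
  {"dx": 9, "dy": -0.1, "dz": 0, "twist": 0},
  {"dx": 9.5, "dy": -0.1, "dz": 0, "twist": 0},
  {"dx": 9.6, "dy": -0.1, "dz": 0, "twist": 0},
  {"dx": 9.6, "dy": -0.1, "dz": 0, "twist": 0},
  {"dx": 9.6, "dy": -0.1, "dz": 0, "twist": 0},
])

```text
clock: 2.95
position: [0.4578, 0.0641, 0.0262]
tool_rot: [-0.456, 1.568, -0.366]
force: [0.7, 0.3, 0.5]
grip_width: 0.0
```

```bash
python3 cmd.py -0.027 0.031 0.025;python3 - <<'E'
from h import *
import cv2
im=imaging.grab_frame("scene")
cv2.imwrite("pics/scene2.png",cv2.resize(im[250:350,240:365,::-1],None,fx=6,fy=6,interpolation=cv2.INTER_CUBIC))
E
```

```text
d(cm) [ 0.13 -0.16  3.44] twist 0.002 | tilt [ 2.3e-03 -9.0e-04 -1.0e+00] tooly [-0.09   0.996 -0.001] tcp [0.4578 0.0641 0.0262] q [-0.29  0.65  0.03  2.16 -0.06  0.33  1.45] F [0.7 0.3 0.5] t 2.95
fixture xy [-0.0614  0.0325]
```

View pics/scene2.png

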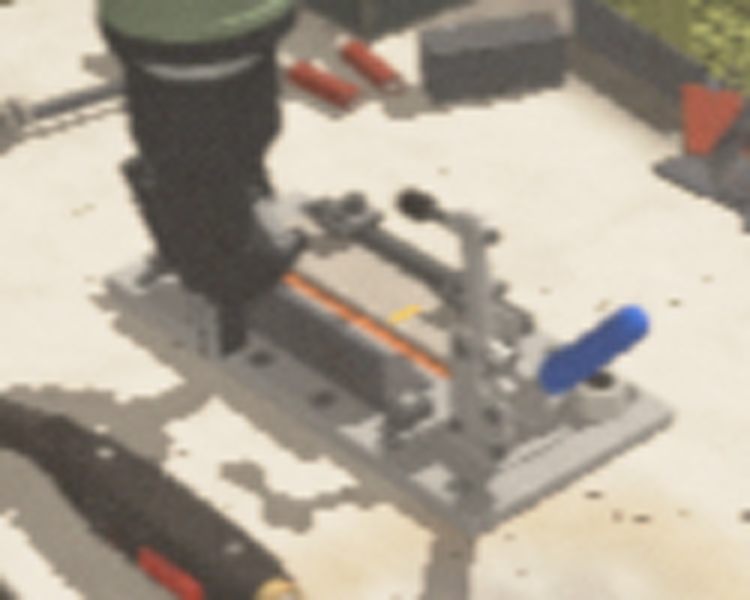

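```bash
python3 - <<'E'
from h import *
from fit import r
p=r.x[:3]
for P in ([.4578,.0641,.018],):
    print(((proj("scene",P)-[240,250]+.5)*6))
print(((proj("scene",fx2w(p,[[-.034,.115,.012],[-.034,-.055,.012],[-.034,.03,.047],[-.034,.115,.047],[-.034,-.055,.047]]))-[240,250]+.5)*6))
E
```

```text
[[224.02518974 354.06031129]]
[[172.54031955 281.01224146]
 [377.26406738 415.09075294]
 [267.04586695 286.78581833]
 [168.03480125 224.17085893]
 [374.60391115 354.80591814]]
```

Call:
arm_command([
  {"dx": 0.1, "dy": -0.1, "dz": 0.4, "twist": 0},
  {"dx": 0.1, "dy": -0.1, "dz": 0.8, "twist": 0},
  {"dx": 0.1, "dy": -0.1, "dz": 1.1, "twist": 0},
  {"dx": 0.1, "dy": -0.1, "dz": 1.4, "twist": 0},
  {"dx": 0.1, "dy": -0.1, "dz": 1.6, "twist": 0},
  {"dx": 0.1, "dy": -0.1, "dz": 1.8, "twist": 0},
  {"dx": 0.1, "dy": -0.1, "dz": 2, "twist": 0},
  {"dx": 0.1, "dy": -0.1, "dz": 2.2, "twist": 0},
  {"dx": 0.1, "dy": -0.1, "dz": 2.4, "twist": 0},
  {"dx": 0.1, "dy": -0.1, "dz": 2.6, "twist": 0},
  {"dx": 0.1, "dy": -0.1, "dz": 2.7, "twist": 0},
  {"dx": 0.1, "dy": -0.1, "dz": 2.8, "twist": 0},
])

```text
clock: 4.0
position: [0.4859, 0.0656, 0.0252]
tool_rot: [-0.458, 1.568, -0.368]
force: [-2.7, -0.6, -1.5]
grip_width: 0.0004
```

```bash
python3 cmd.py -0.0255 0.031 0.025;python3 - <<'E'
from h import *
import cv2
im=imaging.grab_frame("scene")
cv2.imwrite("pics/scene3.png",cv2.resize(im[250:350,240:365,::-1],None,fx=6,fy=6,interpolation=cv2.INTER_CUBIC))
E
```

```text
d(cm) [ 0.02 -0.06  0.78] twist 0.002 | tilt [ 2.3e-03 -9.0e-04 -1.0e+00] tooly [-0.09   0.996 -0.001] tcp [0.4859 0.0656 0.0252] q [-0.28  0.67  0.04  2.09 -0.06  0.38  1.46] F [-2.7 -0.6 -1.5] t 4.0
fixture xy [-0.0333  0.0316]
```

View pics/scene3.png

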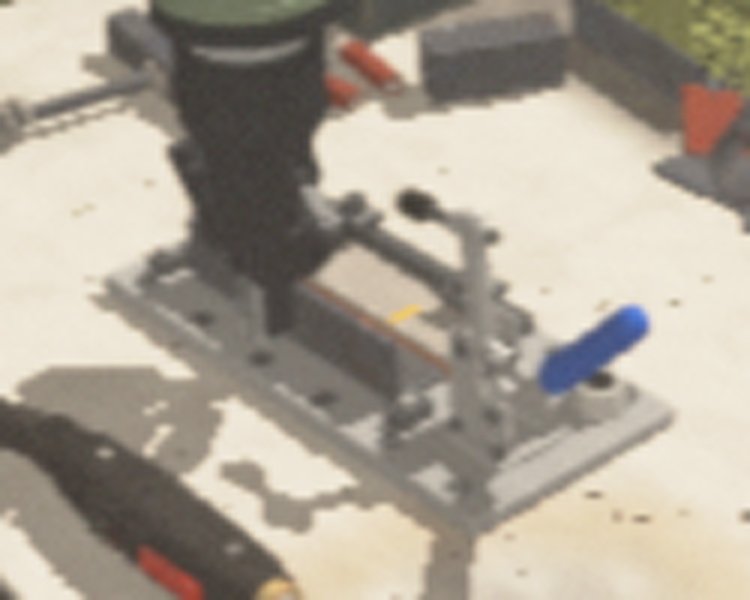

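Call:
arm_command([
  {"dx": 0, "dy": -0.05, "dz": 0.2, "twist": 0},
  {"dx": 0, "dy": -0.05, "dz": 0.35, "twist": 0},
  {"dx": 0, "dy": -0.05, "dz": 0.5, "twist": 0},
  {"dx": 0, "dy": -0.05, "dz": 0.6, "twist": 0},
  {"dx": 0, "dy": -0.05, "dz": 0.7, "twist": 0},
  {"dx": 0, "dy": -0.05, "dz": 0.75, "twist": 0},
])

```text
clock: 4.55
position: [0.4927, 0.0657, 0.0252]
tool_rot: [-1.235, 1.57, -1.144]
force: [-9.6, -0.2, 7.0]
grip_width: -0.0
```

```bash
python3 cmd.py -0.0255 0.031 0.025
```

```text
d(cm) [0.02 0.   0.1 ] twist 0.002 | tilt [ 5.0e-04 -1.2e-03 -1.0e+00] tooly [-0.09   0.996 -0.001] tcp [0.4927 0.0657 0.0252] q [-0.28  0.68  0.04  2.07 -0.06  0.39  1.46] F [-9.6 -0.2  7. ] t 4.55
fixture xy [-0.0265  0.031 ]
```

Call:
arm_command([
  {"dx": 0, "dy": 0, "dz": 0.05, "twist": 0},
  {"dx": 0, "dy": 0, "dz": 0.1, "twist": 0},
  {"dx": 0, "dy": 0, "dz": 0.1, "twist": 0},
  {"dx": 0, "dy": 0, "dz": 0.1, "twist": 0},
])

```text
clock: 4.88
position: [0.4927, 0.0656, 0.0251]
tool_rot: [-2.475, 1.569, -2.385]
force: [-9.3, -0.4, 5.0]
grip_width: -0.0001
```

```bash
python3 cmd.py -0.0255 0.031 0.025
```

```text
d(cm) [0.01 0.   0.1 ] twist 0.002 | tilt [-0.0016 -0.0015 -1.    ] tooly [-0.09   0.996 -0.001] tcp [0.4927 0.0656 0.0251] q [-0.28  0.68  0.04  2.07 -0.06  0.4   1.46] F [-9.3 -0.4  5. ] t 4.88
fixture xy [-0.0265  0.031 ]
```

Call:
arm_command([
  {"dx": 0, "dy": 0, "dz": 0.15, "twist": 0},
  {"dx": 0, "dy": 0, "dz": 0.3, "twist": 0},
  {"dx": 0, "dy": 0, "dz": 0.4, "twist": 0},
  {"dx": 0, "dy": 0, "dz": 0.4, "twist": 0},
])

```text
clock: 5.22
position: [0.4927, 0.0655, 0.0246]
tool_rot: [-2.947, 1.561, -2.856]
force: [-23.5, -0.5, 15.6]
grip_width: -0.0001
```

```bash
python3 cmd.py -0.0255 0.031 0.025;python3 - <<'E'
from h import *
import cv2
im=imaging.grab_frame("scene")
cv2.imwrite("pics/scene4.png",cv2.resize(im[265:345,255:355,::-1],None,fx=7.5,fy=7.5,interpolation=cv2.INTER_CUBIC))
E
```

```text
d(cm) [-0.04  0.02  0.1 ] twist 0.002 | tilt [-0.0095 -0.0028 -1.    ] tooly [-0.091  0.996 -0.002] tcp [0.4927 0.0655 0.0246] q [-0.28  0.68  0.04  2.06 -0.06  0.41  1.46] F [-23.5  -0.5  15.6] t 5.22
fixture xy [-0.0265  0.0308]
```

View pics/scene4.png

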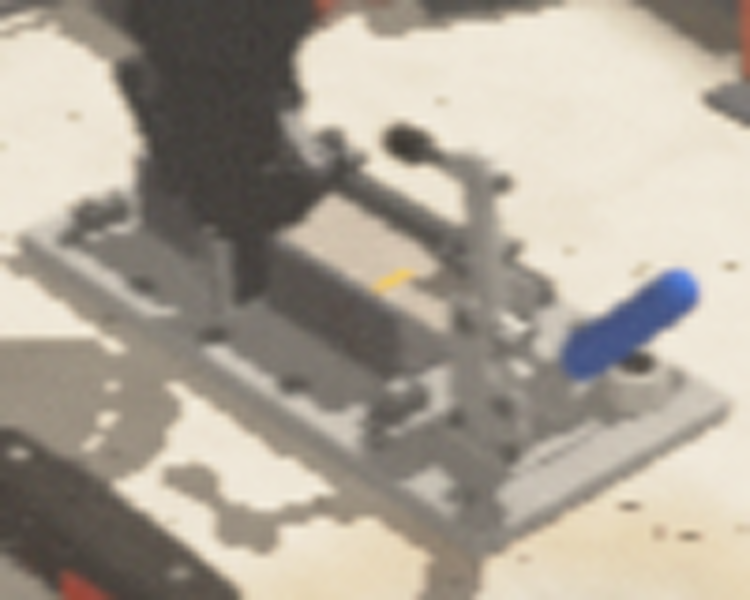

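Call:
arm_command([
  {"dx": 0, "dy": 0, "dz": -0.3, "twist": 0},
  {"dx": 0, "dy": 0, "dz": -0.8, "twist": 0},
  {"dx": 0, "dy": 0, "dz": -1.6, "twist": 0},
  {"dx": -0.5, "dy": 0, "dz": -2.2, "twist": 0},
  {"dx": -2.5, "dy": 0, "dz": -2.5, "twist": 0},
  {"dx": -5, "dy": 0, "dz": -2.5, "twist": 0},
  {"dx": -8, "dy": 0, "dz": -2.5, "twist": 0},
  {"dx": -11, "dy": 0, "dz": -2.5, "twist": 0},
  {"dx": -14, "dy": 0, "dz": -2.5, "twist": 0},
  {"dx": -16.5, "dy": 0, "dz": -2.5, "twist": 0},
  {"dx": -17, "dy": 0, "dz": -2.5, "twist": 0},
])

```text
clock: 6.18
position: [0.4706, 0.0639, 0.1989]
tool_rot: [-2.922, 1.567, -2.832]
force: [0.7, 0.3, 1.3]
grip_width: 0.0001
```

```bash
python3 cmd.py 0.001 -0.178 0.195; python3 - <<'E'
from h import *
import cv2
im=imaging.grab_frame("top")
cv2.imwrite("pics/top5.png",cv2.resize(im[240:305,255:390,::-1],None,fx=5.9,fy=5.9,interpolation=cv2.INTER_CUBIC))
im=imaging.grab_frame("scene")
cv2.imwrite("pics/scene5.png",cv2.resize(im[265:345,255:355,::-1],None,fx=7.5,fy=7.5,interpolation=cv2.INTER_CUBIC))
E
```

```text
d(cm) [  0.39 -20.93   4.92] twist 0.002 | tilt [-0.0036 -0.0012 -1.    ] tooly [-0.09   0.996 -0.001] tcp [0.4706 0.0639 0.1989] q [-0.32  0.34  0.08  2.03 -0.04  0.78  1.44] F [0.7 0.3 1.3] t 6.18
fixture xy [-0.0486  0.0312]
```

View pics/top5.png

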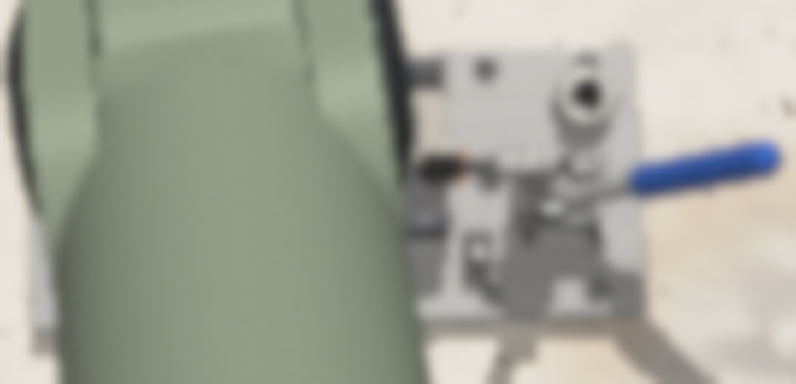

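View pics/scene5.png

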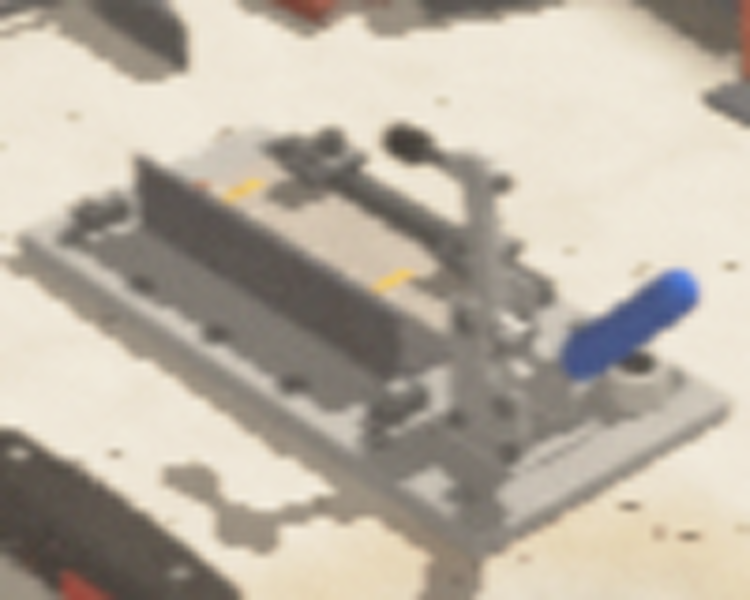

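```bash
python3 - <<'E'
from h import *
from fit import r
p=r.x[:3]; c,s_=np.cos(.803),np.sin(.803)
q=fx2w(p,[[.001,-.118-k*c,.035+k*s_] for k in(.055,.075,.095,.121)])
print((proj("top",q)-[255,240]+.5)*5.9); print((proj("scene",q)-[255,265]+.5)*7.5)
E
```

```text
[[668.75276254 180.41967233]
 [701.3745048  174.22327628]
 [734.63285011 167.90595951]
 [778.85145898 159.50677559]]
[[600.37904267 342.29914715]
 [626.18225499 324.6186537 ]
 [652.62407929 306.50058005]
 [687.99280075 282.26575066]]
```

Call:
arm_command([
  {"dx": 0, "dy": -1.5, "dz": 0.4, "twist": 0},
  {"dx": 0, "dy": -4, "dz": 1, "twist": 0},
  {"dx": 0, "dy": -7, "dz": 1.7, "twist": 0},
  {"dx": 0, "dy": -10, "dz": 2.4, "twist": 0},
  {"dx": 0, "dy": -13, "dz": 3.1, "twist": 0},
  {"dx": 0, "dy": -16, "dz": 3.8, "twist": 0},
  {"dx": 0, "dy": -18.5, "dz": 4.4, "twist": 0},
  {"dx": 0, "dy": -20.3, "dz": 4.8, "twist": 0},
  {"dx": 0, "dy": -20.9, "dz": 4.9, "twist": 0},
  {"dx": 0, "dy": -20.9, "dz": 4.9, "twist": 0},
])

```text
clock: 7.12
position: [0.5369, -0.1412, 0.1947]
tool_rot: [-2.976, 1.562, -2.888]
force: [-1.4, 0.5, -0.6]
grip_width: -0.0001
```

```bash
python3 cmd.py 0.001 -0.178 0.125; python3 - <<'E'
from h import *
import cv2
im=imaging.grab_frame("scene")
cv2.imwrite("pics/scene6.png",cv2.resize(im[225:345,255:405,::-1],None,fx=5,fy=5,interpolation=cv2.INTER_CUBIC))
E
```

```text
d(cm) [6.97 0.1  0.23] twist 0.0 | tilt [-0.0081 -0.0021 -1.    ] tooly [-0.088  0.996 -0.001] tcp [ 0.5369 -0.1412  0.1947] q [ 0.06  0.47  0.12  1.83 -0.07  0.85  1.87] F [-1.4  0.5 -0.6] t 7.12
fixture xy [-0.0008 -0.1789]
```

View pics/scene6.png

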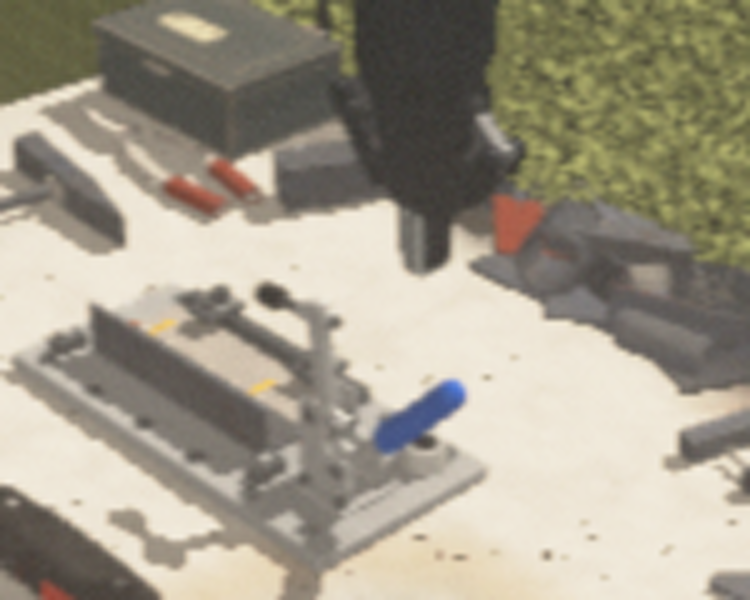

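Call:
arm_command([
  {"dx": 1, "dy": 0.1, "dz": 0.3, "twist": 0},
  {"dx": 2.5, "dy": 0.1, "dz": 0.3, "twist": 0},
  {"dx": 4.5, "dy": 0.1, "dz": 0.3, "twist": 0},
  {"dx": 6, "dy": 0.1, "dz": 0.3, "twist": 0},
  {"dx": 7, "dy": 0.1, "dz": 0.3, "twist": 0},
  {"dx": 7.5, "dy": 0.1, "dz": 0.3, "twist": 0},
  {"dx": 8, "dy": 0.1, "dz": 0.3, "twist": 0},
  {"dx": 8.5, "dy": 0.1, "dz": 0.3, "twist": 0},
  {"dx": 9, "dy": 0.1, "dz": 0.3, "twist": 0},
  {"dx": 9.5, "dy": 0.1, "dz": 0.3, "twist": 0},
  {"dx": 10, "dy": 0.1, "dz": 0.3, "twist": 0},
])

```text
clock: 8.08
position: [0.5392, -0.1386, 0.0948]
tool_rot: [-3.015, 1.563, -2.925]
force: [-0.3, -0.0, 3.2]
grip_width: -0.0001
```

```bash
python3 cmd.py 0.001 -0.178 0.051; python3 - <<'E'
from h import *
import cv2
im=imaging.grab_frame("scene")
cv2.imwrite("pics/scene7.png",cv2.resize(im[225:345,255:405,::-1],None,fx=5,fy=5,interpolation=cv2.INTER_CUBIC))
E
```

```text
d(cm) [ 4.38 -0.14 -0.05] twist 0.002 | tilt [-0.0072 -0.0016 -1.    ] tooly [-0.09   0.996 -0.001] tcp [ 0.5392 -0.1386  0.0948] q [ 0.07  0.62  0.1   1.89 -0.09  0.64  1.89] F [-0.3 -0.   3.2] t 8.08
fixture xy [ 0.0018 -0.1766]
```

View pics/scene7.png

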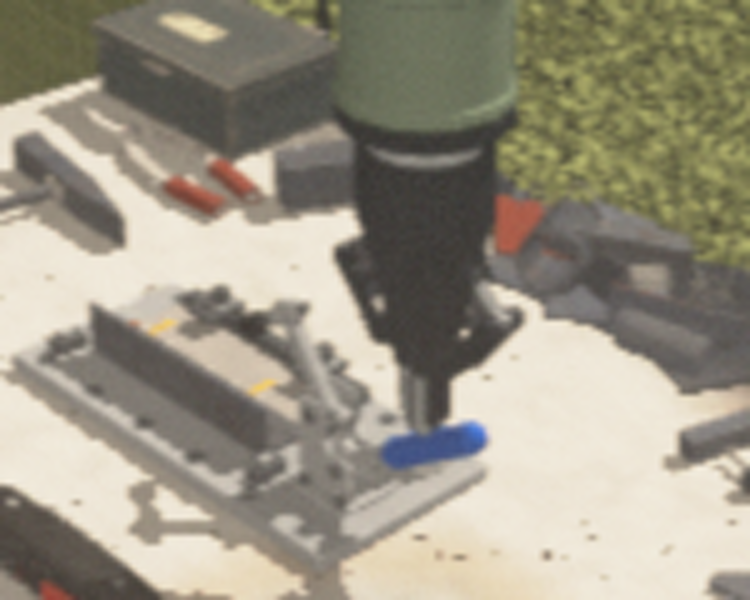

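Call:
arm_command([
  {"dx": 0.5, "dy": -0.1, "dz": 0, "twist": 0},
  {"dx": 1, "dy": -0.1, "dz": 0, "twist": 0},
  {"dx": 1.5, "dy": -0.1, "dz": 0, "twist": 0},
  {"dx": 2, "dy": -0.1, "dz": 0, "twist": 0},
  {"dx": 2.5, "dy": -0.1, "dz": 0, "twist": 0},
  {"dx": 3, "dy": -0.1, "dz": 0, "twist": 0},
  {"dx": 3.4, "dy": -0.1, "dz": 0, "twist": 0},
  {"dx": 3.8, "dy": -0.1, "dz": 0, "twist": 0},
  {"dx": 4.1, "dy": -0.1, "dz": 0, "twist": 0},
  {"dx": 4.3, "dy": -0.1, "dz": 0, "twist": 0},
])

```text
clock: 8.97
position: [0.5387, -0.14, 0.0506]
tool_rot: [-2.992, 1.563, -2.903]
force: [-2.5, -2.5, 25.3]
grip_width: 0.0
```

```bash
python3 cmd.py 0.001 -0.178 0.051
```

```text
d(cm) [-0.04 -0.01 -0.02] twist 0.001 | tilt [-0.0079 -0.0019 -1.    ] tooly [-0.09   0.996 -0.001] tcp [ 0.5387 -0.14    0.0506] q [ 0.09  0.69  0.09  1.91 -0.1   0.55  1.89] F [-2.5 -2.5 25.3] t 8.97
fixture xy [ 0.0012 -0.1779]
```

Call:
arm_command([
  {"dx": 0.1, "dy": 0, "dz": 0, "twist": 0},
  {"dx": 0.2, "dy": 0, "dz": 0, "twist": 0},
  {"dx": 0.2, "dy": 0, "dz": 0, "twist": 0},
  {"dx": 0.2, "dy": 0, "dz": 0, "twist": 0},
])

```text
clock: 9.3
position: [0.5389, -0.1401, 0.0502]
tool_rot: [-2.98, 1.564, -2.891]
force: [-10.6, 1.3, 42.2]
grip_width: 0.0002
```

```bash
python3 cmd.py 0.001 -0.178 0.195; python3 - <<'E'
from h import *
import cv2
im=imaging.grab_frame("scene")
cv2.imwrite("pics/scene8.png",cv2.resize(im[225:345,255:405,::-1],None,fx=5,fy=5,interpolation=cv2.INTER_CUBIC))
E
```

```text
d(cm) [-1.448e+01 -1.000e-02 -1.400e-01] twist 0.001 | tilt [-0.007  -0.0018 -1.    ] tooly [-0.089  0.996 -0.001] tcp [ 0.5389 -0.1401  0.0502] q [ 0.09  0.69  0.08  1.91 -0.1   0.55  1.9 ] F [-10.6   1.3  42.2] t 9.3
fixture xy [ 0.0013 -0.178 ]
```

View pics/scene8.png

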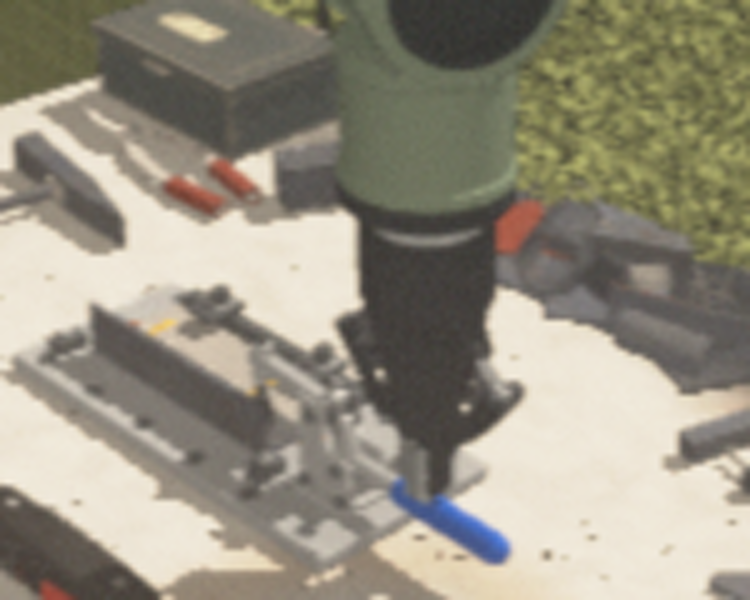

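Call:
arm_command([
  {"dx": -0.5, "dy": 0, "dz": 0, "twist": 0},
  {"dx": -1.5, "dy": 0, "dz": 0, "twist": 0},
  {"dx": -3.5, "dy": 0, "dz": 0, "twist": 0},
  {"dx": -6, "dy": 0, "dz": 0, "twist": 0},
  {"dx": -9, "dy": 0, "dz": 0, "twist": 0},
  {"dx": -11, "dy": 0, "dz": -0.1, "twist": 0},
  {"dx": -12, "dy": 0, "dz": -0.1, "twist": 0},
  {"dx": -12, "dy": 0, "dz": -0.1, "twist": 0},
])

```text
clock: 10.02
position: [0.5396, -0.14, 0.1722]
tool_rot: [-2.745, 1.566, -2.655]
force: [0.6, -0.8, 0.6]
grip_width: -0.0003
```

```bash
python3 cmd.py 0.0195 0.0 0.165; python3 - <<'E'
from h import *
import cv2
im=imaging.grab_frame("scene")
cv2.imwrite("pics/scene9.png",cv2.resize(im[265:345,255:355,::-1],None,fx=7.5,fy=7.5,interpolation=cv2.INTER_CUBIC))
E
```

```text
d(cm) [ 0.69 17.8   1.77] twist 0.001 | tilt [-0.004  -0.0021 -1.    ] tooly [-0.089  0.996 -0.002] tcp [ 0.5396 -0.14    0.1722] q [ 0.06  0.5   0.12  1.85 -0.08  0.8   1.88] F [ 0.6 -0.8  0.6] t 10.02
fixture xy [ 0.0021 -0.178 ]
```

View pics/scene9.png

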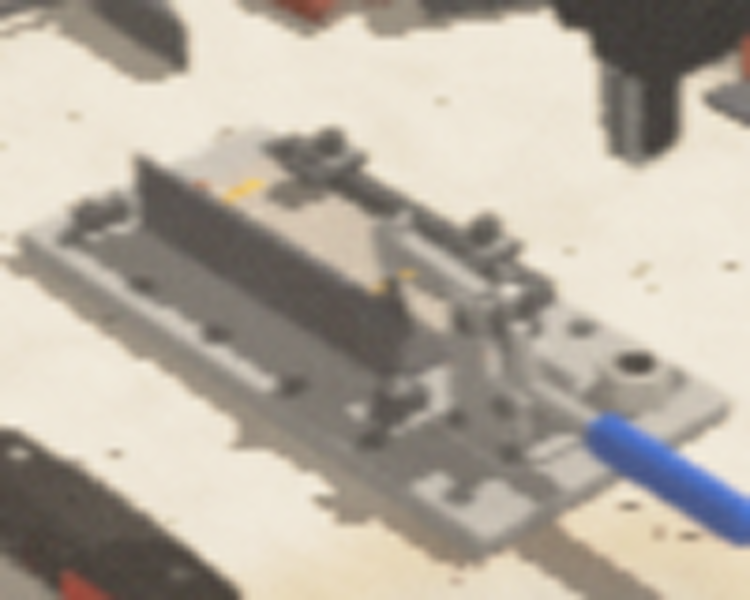

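Call:
arm_command([
  {"dx": 0, "dy": 1.5, "dz": 0.2, "twist": 0},
  {"dx": 0, "dy": 4, "dz": 0.4, "twist": 0},
  {"dx": 0, "dy": 7, "dz": 0.7, "twist": 0},
  {"dx": 0, "dy": 10, "dz": 1, "twist": 0},
  {"dx": 0.3, "dy": 13, "dz": 1.3, "twist": 0},
  {"dx": 0.5, "dy": 15.5, "dz": 1.6, "twist": 0},
  {"dx": 0.7, "dy": 17.3, "dz": 1.7, "twist": 0},
  {"dx": 0.7, "dy": 17.8, "dz": 1.8, "twist": 0},
  {"dx": 0.7, "dy": 17.8, "dz": 1.8, "twist": 0},
  {"dx": 0.7, "dy": 17.8, "dz": 1.8, "twist": 0},
])

```text
clock: 10.9
position: [0.5406, 0.0382, 0.1626]
tool_rot: [-2.883, 1.563, -2.793]
force: [-0.5, -0.8, -0.0]
grip_width: 0.0
```

```bash
python3 cmd.py 0.0195 0.0 0.07
```

```text
d(cm) [9.26 0.08 0.14] twist 0.001 | tilt [-0.0071 -0.0026 -1.    ] tooly [-0.089  0.996 -0.002] tcp [0.5406 0.0382 0.1626] q [-0.26  0.5   0.1   1.89 -0.07  0.77  1.54] F [-0.5 -0.8 -0. ] t 10.9
fixture xy [ 0.0188 -0.0006]
```

Call:
arm_command([
  {"dx": 1.5, "dy": 0.1, "dz": 0.1, "twist": 0},
  {"dx": 3.5, "dy": 0.1, "dz": 0.1, "twist": 0},
  {"dx": 5.5, "dy": 0.1, "dz": 0.1, "twist": 0},
  {"dx": 7.5, "dy": 0.1, "dz": 0.1, "twist": 0},
  {"dx": 9, "dy": 0.1, "dz": 0.1, "twist": 0},
  {"dx": 9.2, "dy": 0.1, "dz": 0.1, "twist": 0},
  {"dx": 9.2, "dy": 0.1, "dz": 0.1, "twist": 0},
  {"dx": 9.2, "dy": 0.1, "dz": 0.1, "twist": 0},
])

```text
clock: 11.57
position: [0.5412, 0.0382, 0.0712]
tool_rot: [-2.826, 1.564, -2.738]
force: [0.5, -0.5, 0.3]
grip_width: -0.0003
```

```bash
python3 cmd.py 0.0195 0.0 0.038; python3 - <<'E'
from h import *
import cv2
im=imaging.grab_frame("scene")
cv2.imwrite("pics/scene10.png",cv2.resize(im[245:345,255:355,::-1],None,fx=6,fy=6,interpolation=cv2.INTER_CUBIC))
E
```

```text
d(cm) [3.32 0.08 0.03] twist -0.0 | tilt [-0.0065 -0.0028 -1.    ] tooly [-0.088  0.996 -0.002] tcp [0.5412 0.0382 0.0712] q [-0.24  0.64  0.08  1.94 -0.08  0.57  1.56] F [ 0.5 -0.5  0.3] t 11.57
fixture xy [ 0.0194 -0.0007]
```

View pics/scene10.png

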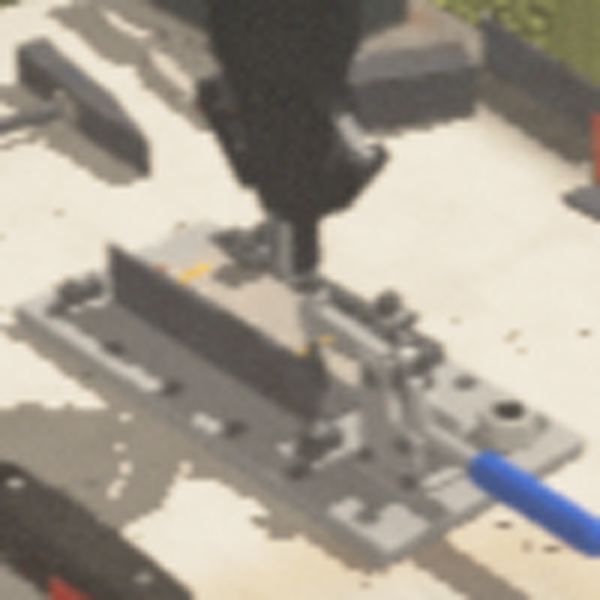

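Call:
arm_command([
  {"dx": 1, "dy": 0.1, "dz": 0, "twist": 0},
  {"dx": 2, "dy": 0.1, "dz": 0, "twist": 0},
  {"dx": 2.8, "dy": 0.1, "dz": 0, "twist": 0},
  {"dx": 3.3, "dy": 0.1, "dz": 0, "twist": 0},
  {"dx": 3.4, "dy": 0.1, "dz": 0, "twist": 0},
  {"dx": 3.4, "dy": 0.1, "dz": 0, "twist": 0},
  {"dx": 3.4, "dy": 0.1, "dz": 0, "twist": 0},
  {"dx": 3.4, "dy": 0.1, "dz": 0, "twist": 0},
])

```text
clock: 12.28
position: [0.5413, 0.0393, 0.0377]
tool_rot: [-2.8, 1.565, -2.711]
force: [-0.0, 0.2, -0.0]
grip_width: 0.0001
```

```bash
python3 cmd.py 0.0195 0.1 0.037; python3 - <<'E'
from h import *
import cv2
im=imaging.grab_frame("scene")
cv2.imwrite("pics/scene11.png",cv2.resize(im[265:345,255:355,::-1],None,fx=7.5,fy=7.5,interpolation=cv2.INTER_CUBIC))
E
```

```text
d(cm) [ 0.05  9.95 -0.01] twist 0.0 | tilt [-0.0055 -0.0025 -1.    ] tooly [-0.088  0.996 -0.002] tcp [0.5413 0.0393 0.0377] q [-0.23  0.7   0.07  1.95 -0.09  0.5   1.56] F [-0.   0.2 -0. ] t 12.28
fixture xy [0.0196 0.0005]
```

View pics/scene11.png

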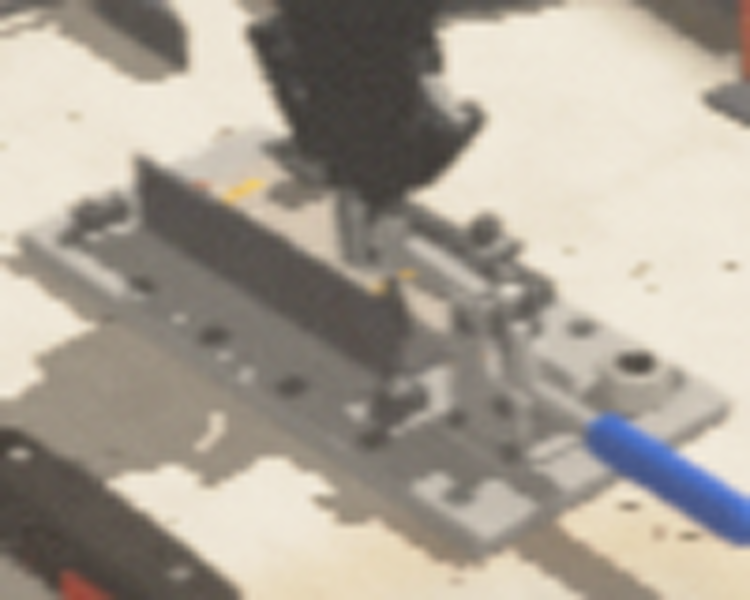

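Call:
arm_command([
  {"dx": 0, "dy": 0.3, "dz": 0, "twist": 0},
  {"dx": 0, "dy": 0.6, "dz": 0, "twist": 0},
  {"dx": 0, "dy": 0.9, "dz": 0, "twist": 0},
  {"dx": 0, "dy": 1.2, "dz": 0, "twist": 0},
  {"dx": 0, "dy": 1.5, "dz": 0, "twist": 0},
  {"dx": 0, "dy": 1.8, "dz": 0, "twist": 0},
  {"dx": 0, "dy": 2.1, "dz": 0, "twist": 0},
  {"dx": 0, "dy": 2.4, "dz": 0, "twist": 0},
  {"dx": 0, "dy": 2.7, "dz": 0, "twist": 0},
  {"dx": 0, "dy": 3, "dz": 0, "twist": 0},
  {"dx": 0, "dy": 3.3, "dz": 0, "twist": 0},
  {"dx": 0, "dy": 3.6, "dz": 0, "twist": 0},
])

```text
clock: 13.33
position: [0.5381, 0.0755, 0.0377]
tool_rot: [-2.793, 1.565, -2.704]
force: [-0.2, 0.4, 0.3]
grip_width: 0.0002
```

```bash
python3 cmd.py 0.0195 0.1 0.037
```

```text
d(cm) [ 0.06  6.32 -0.01] twist 0.0 | tilt [-0.0054 -0.0025 -1.    ] tooly [-0.088  0.996 -0.002] tcp [0.5381 0.0755 0.0377] q [-0.3   0.7   0.08  1.95 -0.1   0.5   1.5 ] F [-0.2  0.4  0.3] t 13.33
fixture xy [0.0196 0.0368]
```

Call:
arm_command([
  {"dx": 0, "dy": 0.3, "dz": 0, "twist": 0},
  {"dx": 0, "dy": 0.6, "dz": 0, "twist": 0},
  {"dx": 0, "dy": 0.9, "dz": 0, "twist": 0},
  {"dx": 0, "dy": 1.2, "dz": 0, "twist": 0},
  {"dx": 0, "dy": 1.5, "dz": 0, "twist": 0},
  {"dx": 0, "dy": 1.8, "dz": 0, "twist": 0},
  {"dx": 0, "dy": 2.1, "dz": 0, "twist": 0},
  {"dx": 0, "dy": 2.4, "dz": 0, "twist": 0},
  {"dx": 0, "dy": 2.7, "dz": 0, "twist": 0},
  {"dx": 0, "dy": 3, "dz": 0, "twist": 0},
  {"dx": 0, "dy": 3.3, "dz": 0, "twist": 0},
  {"dx": 0, "dy": 3.6, "dz": 0, "twist": 0},
])

```text
clock: 14.33
position: [0.5349, 0.1117, 0.0376]
tool_rot: [-2.794, 1.565, -2.706]
force: [-1.3, 0.4, -1.1]
grip_width: -0.0005
```

```bash
python3 cmd.py 0.0195 0.1 0.037
```

```text
d(cm) [ 0.06  2.69 -0.01] twist 0.0 | tilt [-0.0055 -0.0025 -1.    ] tooly [-0.088  0.996 -0.002] tcp [0.5349 0.1117 0.0376] q [-0.37  0.7   0.08  1.94 -0.11  0.51  1.44] F [-1.3  0.4 -1.1] t 14.33
fixture xy [0.0196 0.0731]
```

Call:
arm_command([
  {"dx": 0, "dy": 0.3, "dz": 0, "twist": 0},
  {"dx": 0, "dy": 0.6, "dz": 0, "twist": 0},
  {"dx": 0, "dy": 0.9, "dz": 0, "twist": 0},
  {"dx": 0, "dy": 1.2, "dz": 0, "twist": 0},
  {"dx": 0, "dy": 1.5, "dz": 0, "twist": 0},
  {"dx": 0, "dy": 1.8, "dz": 0, "twist": 0},
  {"dx": 0, "dy": 2.1, "dz": 0, "twist": 0},
  {"dx": 0, "dy": 2.4, "dz": 0, "twist": 0},
  {"dx": 0, "dy": 2.6, "dz": 0, "twist": 0},
  {"dx": 0, "dy": 2.7, "dz": 0, "twist": 0},
  {"dx": 0, "dy": 2.7, "dz": 0, "twist": 0},
  {"dx": 0, "dy": 2.7, "dz": 0, "twist": 0},
])

```text
clock: 15.33
position: [0.5325, 0.1385, 0.0376]
tool_rot: [-2.779, 1.565, -2.691]
force: [0.1, -0.4, -0.5]
grip_width: -0.0002
```

```bash
python3 cmd.py 0.0195 0.1 0.037; python3 - <<'E'
from h import *
import cv2
im=imaging.grab_frame("scene")
cv2.imwrite("pics/scene12.png",cv2.resize(im[265:345,255:355,::-1],None,fx=7.5,fy=7.5,interpolation=cv2.INTER_CUBIC))
E
```

```text
d(cm) [ 0.06 -0.   -0.01] twist 0.0 | tilt [-0.0054 -0.0026 -1.    ] tooly [-0.088  0.996 -0.002] tcp [0.5325 0.1385 0.0376] q [-0.43  0.71  0.09  1.93 -0.12  0.52  1.4 ] F [ 0.1 -0.4 -0.5] t 15.33
fixture xy [0.0196 0.1   ]
```

View pics/scene12.png

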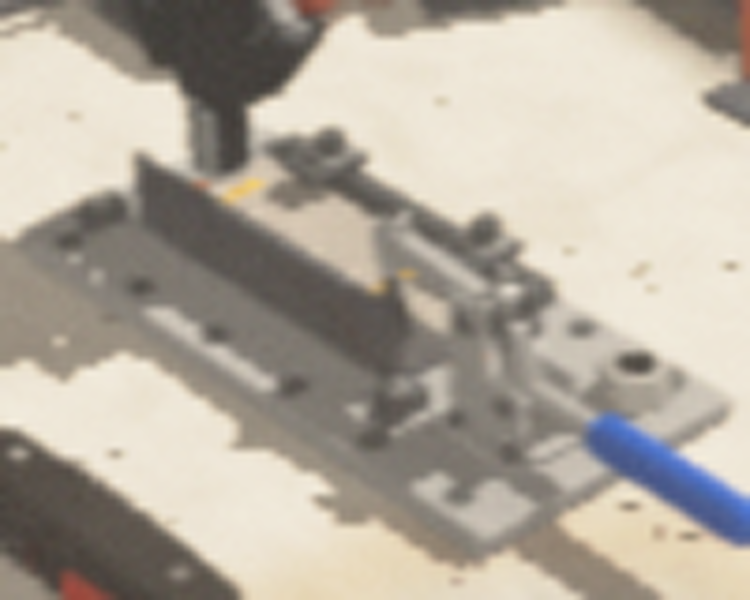

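Call:
arm_command([
  {"dx": -1, "dy": 0, "dz": 0, "twist": 0},
  {"dx": -2.5, "dy": 0, "dz": 0, "twist": 0},
  {"dx": -4.5, "dy": 0, "dz": 0, "twist": 0},
  {"dx": -7, "dy": 0, "dz": 0, "twist": 0},
  {"dx": -10, "dy": 0, "dz": -1, "twist": 0},
  {"dx": -12, "dy": 0, "dz": -3, "twist": 0},
  {"dx": -13, "dy": 1, "dz": -5, "twist": 0},
  {"dx": -14, "dy": 3, "dz": -6, "twist": 0},
  {"dx": -14, "dy": 5, "dz": -7, "twist": 0},
  {"dx": -14, "dy": 6, "dz": -7, "twist": 0},
  {"dx": -14, "dy": 6, "dz": -7, "twist": 0},
  {"dx": -14, "dy": 6, "dz": -7, "twist": 0},
])

```text
clock: 16.38
position: [0.4585, 0.1923, 0.1781]
tool_rot: [-2.74, 1.565, -2.651]
force: [0.5, -0.1, -0.2]
grip_width: 0.0004
```

```bash
python3 cmd.py 0.0195 0.1 0.037; python3 - <<'E'
from h import *
import cv2
im=imaging.grab_frame("scene")
cv2.imwrite("pics/scene13.png",cv2.resize(im[265:345,255:355,::-1],None,fx=7.5,fy=7.5,interpolation=cv2.INTER_CUBIC))
cv2.imwrite("pics/scene13f.png",im[:,:,::-1])
E
```

```text
d(cm) [14.09 -5.98  6.96] twist 0.001 | tilt [-0.0051 -0.0027 -1.    ] tooly [-0.089  0.996 -0.002] tcp [0.4585 0.1923 0.1781] q [-0.61  0.41  0.13  1.99 -0.07  0.75  1.22] F [ 0.5 -0.1 -0.2] t 16.38
fixture xy [-0.0494  0.1601]
```

View pics/scene13.png

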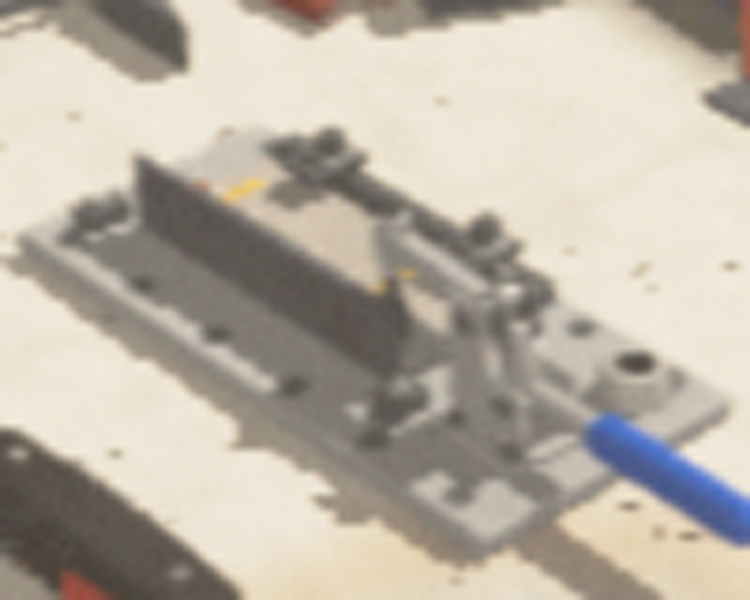

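View pics/scene13f.png

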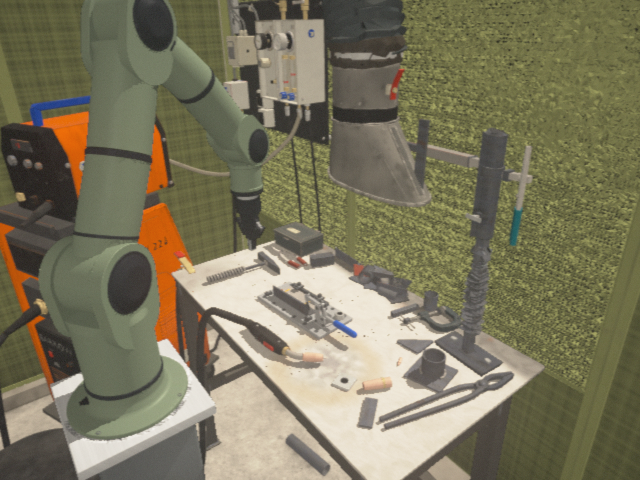

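```bash
python3 - <<'E'
from h import *
from fit import r
q=fx2w(r.x[:3],[[.001,-.118-k,.035] for k in(.055,.121)])
print(((proj("scene",q)-[255,265]+.5)*7.5), proj("scene",q))
order.job_done()
E
```

```text
[[632.25950829 450.28648719]
 [759.87567789 528.97964898]] [[338.80126777 324.53819829]
 [355.81675705 335.03061986]]
the job is handed in; nothing more can be done
```

The angle is butted, the clamp is down, the weld rehearsal is done, and I handed the job in at about 16.4 s of the 58 s allowed. The hand-in gives no verdict.

- **Butting:** I pushed the angle with shut fingers at the middle of its leg. At 23 N it no longer moved. The picture taken afterwards shows no copper strip between the toe and the flat bar.
- **Clamping:** I pressed the handle down until it was stiff at about 42 N. It stayed down when released. In the final picture it lies within a pixel or two of where a level handle should appear, and the clamp bar is over the angle.
- **Weld pass:** The fingertips went from the start mark to the end mark at about 36 mm/s, roughly 12–13 mm above the joint. Readings taken at four points put them within 1 mm of my estimated joint line. The measured force there stayed at the level of sensor noise.
- **Finish:** The arm stood clear in front of and to the left of the joint, at about 0.18 m. By eye, the other things on the table look unmoved; I did not measure their positions.

**Not checked directly:** I could not read the pad's force on the angle; I only inferred it from the locked handle and the pictures. The fixture's position from the two cameras disagreed by up to about 2.5 pixels at one corner. At the yellow marks the disagreement was under 0.5 pixel.

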